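# Close up the turner's accessory chest

### The arm

A 6-joint arm with a two-finger parallel gripper is mounted at the origin on the work surface. World frame = base frame: x ahead of the robot, y to its left, z up, the work surface at z = 0. Lengths are in m, angles in rad, forces in N, time in s.
With the tool pointing down it reaches from about 0.35 to 0.95 m from the base axis. Payload 17.4 kg.
Tool frame: the origin (TCP) lies between the finger pads; the fingertips stand 19 mm ahead of it and the grasp point (between the pads) is the TCP; z points along the fingers, y is the line along which they close (so a half turn about z gives the same grasp; the last joint's range is limited). The gripper opens to 93 mm and grips with 3 to 60 N. Pads are 15 mm wide; open, the fingers measure 128 mm over their backs; the gripper's body (75 mm by 188 mm) begins 65 mm behind the grasp point.
Start: joints at [-1.239, 0.116, 1.442, -0, 1.584, -0.038], TCP at [0.244, -0.629, 0.216] pointing down, gripper open.
Joint ranges: [-2.83, 2.83], [-0.83, 2.19], [0.07, 2.5], [-1.14, 4.28], [0.01, 3], [-2.97, 2.97]. Speed limits (rad/s): [1.89, 1.89, 2.22, 3.14, 3.14, 3.14].

### API

Orientations are given as [roll, pitch, yaw] about the fixed x, y, z axes, in that order (R = Rz(yaw) Ry(pitch) Rx(roll)).
In Python, from rig import env gives the robot as it stands.
- The arm moves only by the tool apply_moves, never from a script. Its argument "rows" is a list of rows, each a list of 6 numbers: the shift along the world's x, y, z in m, then the turn, a rotation vector about the world's x, y, z in degrees. A call has exactly 8 rows; each row is the pose to reach, as a shift and turn from the pose commanded when the call began; what a row does not reach only later rows make up. A row lasts 1/8 s, in which the tool goes at most 62.5 mm and 10.7 degrees, less where a joint would pass 70% of its speed; a pose out of reach is approached as far as the arm can. A call with a gripper value outside its range is refused whole. "grip" is the opening, from 0 (shut) to 1 (fully open), set as the call begins (left out, the last holds). The fingers move at their own pace and stop on an object; "newtons" is the grip in N (left out, the last holds). Time passes only in rows, so rows that repeat a pose let the fingers close, or fill a call up. It gives the time, the measured TCP pose, the force, the opening and the grip force at its end, in the units of the state.
- env.get_obs(): the state, without advancing time (a new reading comes with each control period).
- env.snapshot(name): name is "scene" or "top" or "wrist"; returns a dict with "img" (480x640x3 uint8, blue, green, red), "z_map" (480x640 float32, m along the optical axis (not along the pixel's ray), 0 where there is no reading), "camera_matrix" (3x3 intrinsics, pixels), "rvec" (rotation vector, rad) and "tvec" (3), from world to camera coordinates, as OpenCV has them; the wrist camera has in their place "tool_from_camera" (4x4, takes a point from camera to tool coordinates, whose origin is the TCP and whose axes are the flange's). Camera axes: x right, y down, z forward; pixel columns grow to the right and rows downward; lengths in m; the calibration is good to about 2 mm. A picture is of the moment at which its call begins: read the wrist's pose just before it.
- env.sign_off(): hands the job in; it is judged then, once.
The state is a dict: "time": time; "qpos": joint angles; "qvel": joint speeds; "joint_efforts": joint torques, N m; "ee_pos": TCP position; "eef_rot": TCP orientation; "contact_force": force on the tool from outside, world axes, zero at the start; "wrist_torque": the same for the moment, N m; "width": finger opening in m; "grasp_force": force on a finger pad.
Only numpy, scipy, OpenCV 4.12 (cv2) and the standard library are available. Lean on these libraries where they do the work, as an engineer would, in place of code of your own. Each camera call takes 0.05 s, during which the arm holds its last target. There are 200 camera calls.

### The job

Close up the plywood accessory chest on the lathe bench: first push the upright tool panel at its near side down until it lies flat inside the chest, then push the open lid over and press it fully shut on the rim. Only push with the fingertips or the outside of the fingers: do not take the panel or the lid between the fingers, and leave everything on the bench and in the chest where it is.

Things in the scene. Friction and masses are not known exactly. Their poses are not given: they have to be found in the camera images.
- chest: open plywood chest fixed on a 260 x 480 mm wooden slab (top 12 to 50 mm above the bench), 200 mm (its x, front to back) x 200 mm (its y) x 100 mm high, walls and floor 10 mm thick. Origin: centre of its underside, on the slab. Its +x points away from the robot (turned by up to 0.5 rad) to the wall that carries the lid's hinge; the near (-x) wall carries the panel's hinge.
- flap (a joint): angle (rad) of the tool panel, a plywood flap 90 mm long (hinge to free edge) x 166 mm wide x 8 mm thick, hex keys held on its underside. 0 = folded flat in the chest (a stop), its face 94 mm above the chest's underside, 6 mm below the rim; 1.57 = upright, face to the robot; 1.6 = stop. Starts near upright. Stiff hinge (0.09 N m), no spring: stays where left; 1 to 2 N moves it.
- flap_hinge (a point): middle of the flap's hinge line, at the inner side of the chest's near wall, 94 mm above the chest's underside, in the plane of the flap's outer face; the line runs along the chest's y. Axes turn with the flap: x from the hinge along the face to the free edge (91 mm away), z out of the outer face (up when folded, towards the robot when upright).
- flap_face (a point): middle of the flap's outer face, 46 mm from its hinge; axes as for flap_hinge. Nothing lies on this face.
- lid (a joint): angle (rad) of the lid, a plywood board 200 mm long (hinge to free edge) x 200 mm wide x 10 mm thick. 0 = shut on the rim (a stop), outer face 110 mm above the chest's underside; 1.57 = upright; 1.6 = stop. Starts near upright, leaning to the robot. Stiff hinge (0.5 N m), no spring: push it all the way (2 to 6 N near the free edge). It strikes the flap if that is up.
- lid_hinge (a point): middle of the lid's hinge line, at the outer edge of the chest's far wall, 100.5 mm above the chest's underside, on the lid's inner face; the line runs along the chest's y. Axes turn with the lid: -x from the hinge to the free edge (200 mm away), z from inner to outer face (up when shut, away from the robot when upright).
- lid_face (a point): middle of the lid's outer face, 100 mm from hinge and free edge, 10 mm above the hinge's plane; axes as for lid_hinge. The face is free but for two flat hinge leaves 1 mm thick.
- baluster: a small turned beech baluster standing upright, 52 mm across, 120 mm tall, on the slab beside the chest (either side); origin: centre of its underside. Leave it alone.
- tin: a round metal wax tin, 68 mm across, 62 mm tall, standing on the slab beside the chest (the other side from the baluster); origin: centre of its underside. Leave it alone.
- sander: a cork sanding block 100 x 60 x 32 mm lying on the bench; origin: centre of its underside. Leave it alone.
- gouge: a turning gouge lying on the bench, 285 mm long, 33 mm high, dark wooden handle to its -x, steel blade to its +x; origin: on the bench under the ferrule, about mid-length. Leave it alone.
- polish: a white plastic bottle with black cap, 60 mm across, 130 mm tall, standing on the bench; origin: centre of its underside. Leave it alone.
- centre: a steel drive centre, 30 mm across the foot, 50 mm tall, standing inside the chest in its far half on the 10 mm thick floor; origin: centre of its underside. Leave it where it stands.
- collar: a dark steel collar (ring), 52 mm outside, 22 mm tall, lying inside the chest in its far half on the floor; origin: centre of its underside. Leave it where it lies.

How it is judged:
By the outcome, as a careful person would: the job done as asked, in the order asked, and still so for the second after the job is handed in, with the robot touching nothing.
It also fails if it takes over 48 s, if anything falls off the work surface, if the arm or the gripper's body presses on something with over 40 N, if the wrist force passes 120 N, or if a joint passes its speed limit or range.

## Working session

There is one attempt and no reset: what is moved stays moved. The work goes in short steps, Python scripts to look and compute and a tool call to move; the robot and the scene stay as the last step left them, time stands still between calls to the robot, and variables do not carry over. Pictures are saved under pics/ and viewed, at most 10 in all, crops included, and the job is handed in when it is done.

Besides the shell and the picture viewer there is one more tool, called in YAML: its name, and indented under it one key for each argument. apply_moves: Moves the arm, as the interface text tells. Its arguments: {"type":"object","properties":{"rows":{"type":"array"},"grip":{"type":"number"},"newtons":{"type":"number"}},"required":["rows"]}

```bash
mkdir -p pics; cat > h.py <<'E'
import numpy as np, cv2
from rig import env
def cloud(s):
    K=np.array(s["camera_matrix"]);z=s["z_map"];R=cv2.Rodrigues(np.array(s["rvec"],float))[0];t=np.array(s["tvec"],float).ravel()
    v,u=np.mgrid[:z.shape[0],:z.shape[1]]
    c=np.dstack([(u-K[0,2])*z/K[0,0],(v-K[1,2])*z/K[1,1],z])
    w=(c-t)@R
    w[z==0]=np.nan
    return w
E
python3 - <<'E'
from h import *
a=[]
for n in("scene","top"):
    s=env.snapshot(n);cv2.imwrite(f"pics/{n}0.png",s["img"]);np.save(n+"0.npy",cloud(s))
    R=cv2.Rodrigues(np.array(s["rvec"],float))[0];print(n,-R.T@np.array(s["tvec"]).ravel())
o=env.get_obs();print(o["time"],o["ee_pos"],o["eef_rot"],o["contact_force"],o["width"])
E
```

```text
scene [ 0.8734157  -0.64525792  1.15394227]
top [0.30491261 0.05100849 1.74392321]
0.1 [ 0.24390319 -0.62919187  0.21517586] [-3.14056007e+00 -4.83311755e-05  3.69806365e-01] [0.51800478 0.33669733 0.17345065] 0.09289942075828653
```

View pics/scene0.png

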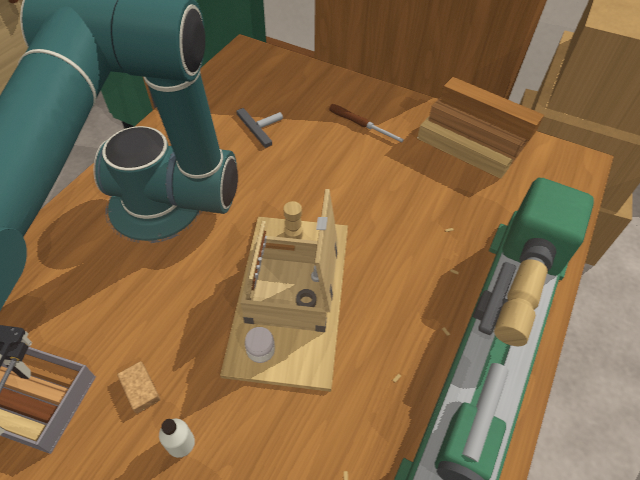

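View pics/top0.png

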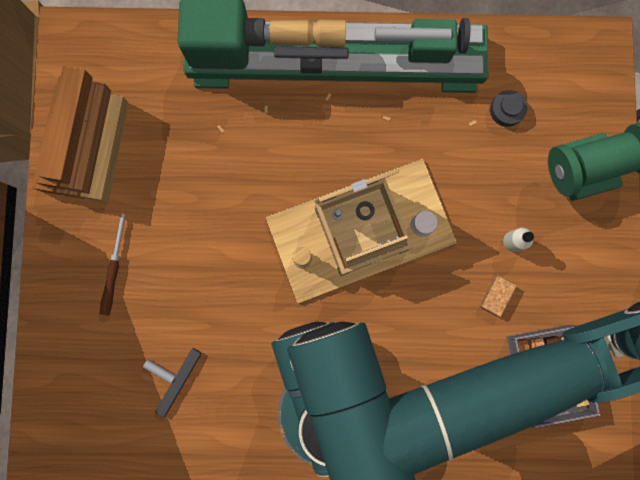

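The scene picture shows the chest at about (290,270), with the lid upright at (328,240) and the flap edge at (258,260). In the top picture the chest is at (362,228), the lid edge at about (360,187), the flap edge at (377,250), the baluster at (302,258) and the tin at (425,222). Next I'll measure from the depth maps.

```bash
python3 - <<'E'
from h import *
W=np.load("top0.npy"); S=np.load("scene0.npy")
def region(c,x0,x1,y0,y1):
    p=c.reshape(-1,3);p=p[~np.isnan(p[:,0])];return p[(p[:,0]>x0)&(p[:,0]<x1)&(p[:,1]>y0)&(p[:,1]<y1)]
for (u,v) in [(302,258),(425,222),(360,187),(377,250),(322,210),(362,228),(280,220),(440,200),(425,160),(456,240),(300,302),(267,215)]: print((u,v),W[v,u].round(3))
# slab outline: top image window
m=np.zeros(W.shape[:2],np.uint8); m[150:310,255:465]=1
sl=(m>0)&(W[...,2]>.008)&(W[...,2]<.4)
p=W[sl]; print("heights",np.histogram(p[:,2],bins=np.arange(0,.42,.01))[0])
r=cv2.minAreaRect(p[:,:2][p[:,2]<.06].astype(np.float32)); print("slab",r, np.median(p[p[:,2]<.06][:,2]))
E
```

```text
(302, 258) [0.419 0.083 0.147]
(425, 222) [ 0.527 -0.247  0.086]
(360, 187) [ 0.576 -0.053  0.318]
(377, 250) [ 0.439 -0.107  0.193]
(322, 210) [0.564 0.032 0.025]
(362, 228) [ 0.514 -0.081  0.034]
(280, 220) [0.533 0.149 0.028]
(440, 200) [ 0.603 -0.306 -0.003]
(425, 160) [ 0.718 -0.262  0.004]
(456, 240) [ 0.488 -0.35   0.003]
(300, 302) [0.305 0.089 0.012]
(267, 215) [ 0.551  0.189 -0.003]
heights [ 740 6287 4241  873  258  194  122  352  273  142  229  841  326  233
  112   53   50   69   66  147  117    1    2    1    1    2    2    1
    2    1    7  353   64    0    0    0    0    0    0    0    0]
slab ((0.5158499479293823, -0.07744336128234863), (0.4541088044643402, 0.600458025932312), 0.9861906170845032) 0.01899146835031225
```

```bash
python3 - <<'E'
from h import *
W=np.load("top0.npy"); S=np.load("scene0.npy")
m=np.zeros(W.shape[:2],bool); m[150:310,255:465]=1
def sel(c,mm,a,b):
    p=c[mm&(c[...,2]>a)&(c[...,2]<b)]; return p
ms=np.zeros(S.shape[:2],bool); ms[185:330,215:350]=1
for nm,c,mm in(("top",W,m),("scene",S,ms)):
  for k,a,b in(("lid",.3,.33),("flap",.18,.21),("rim",.115,.135),("slab",.015,.035)):
    p=sel(c,mm,a,b)
    if len(p)<10: continue
    if k=="rim": p=p[(p[:,0]>.36)&(p[:,0]<.68)]
    r=cv2.minAreaRect(p[:,:2].astype(np.float32)); d=p[:,:2]-np.median(p[:,:2],0)
    vx=cv2.fitLine(p[:,:2].astype(np.float32),cv2.DIST_HUBER,0,.01,.01).ravel()
    print(nm,k,len(p),"zmed",np.median(p[:,2]).round(4),"rect",np.round(cv2.boxPoints(r),3).tolist(),"line",vx.round(3),"nrm ang",np.degrees(np.arctan2(-vx[0],vx[1])).round(1))
# tin & baluster
for nm,u,v in(("bal",302,258),("tin",425,222)):
    z=W[v,u,2]; mm=np.zeros_like(m); mm[v-25:v+25,u-25:u+25]=1
    p=sel(W,mm,z-.008,z+.008); print(nm,cv2.minEnclosingCircle(p[:,:2].astype(np.float32)),np.median(p,0))
im=cv2.imread("pics/top0.png")[150:310,255:465]; im2=cv2.imread("pics/scene0.png")[185:345,215:380]
cv2.imwrite("pics/c.png",np.hstack([cv2.resize(im,(400,305)),cv2.resize(im2,(315,305))]))
E
```

```text
top lid 424 zmed 0.3165 rect [[0.5320000052452087, 0.039000000804662704], [0.6079999804496765, -0.1459999978542328], [0.6269999742507935, -0.1379999965429306], [0.5509999990463257, 0.04699999839067459]] line [ 0.37  -0.929  0.58  -0.049] nrm ang -158.3
top flap 330 zmed 0.1984 rect [[0.3630000054836273, -0.13899999856948853], [0.4729999899864197, -0.18400000035762787], [0.5649999976158142, 0.04600000008940697], [0.4560000002384186, 0.09099999815225601]] line [ 0.377 -0.926  0.425 -0.062] nrm ang -157.9
top rim 964 zmed 0.1194 rect [[0.3409999907016754, 0.07800000160932541], [0.45399999618530273, -0.20800000429153442], [0.6460000276565552, -0.13099999725818634], [0.5339999794960022, 0.15399999916553497]] line [ 0.472 -0.882  0.493 -0.063] nrm ang -151.8
top slab 8881 zmed 0.0208 rect [[0.23000000417232513, 0.06800000369548798], [0.4090000092983246, -0.37599998712539673], [0.8090000152587891, -0.2150000035762787], [0.6299999952316284, 0.2290000021457672]] line [ 0.379 -0.925  0.505 -0.07 ] nrm ang -157.7
scene lid 514 zmed 0.3158 rect [[0.5320000052452087, 0.03999999910593033], [0.6090
[... 437 characters left out ...]
18 rect [[0.3400000035762787, 0.0820000022649765], [0.45399999618530273, -0.20900000631809235], [0.6510000228881836, -0.13199999928474426], [0.5360000133514404, 0.1589999943971634]] line [ 0.467 -0.884  0.499 -0.078] nrm ang -152.1
scene slab 4603 zmed 0.0245 rect [[0.3009999990463257, 0.09700000286102295], [0.4339999854564667, -0.23800000548362732], [0.675000011920929, -0.1420000046491623], [0.5419999957084656, 0.19300000369548798]] line [ 0.183 -0.983  0.482 -0.03 ] nrm ang -169.5
bal ((0.4249688684940338, 0.08564417064189911), 0.022839732468128204) [0.42397003 0.08303423 0.14191944]
tin ((0.527381420135498, -0.24902303516864777), 0.031466104090213776) [ 0.52759335 -0.24794889  0.08124042]
```

View pics/c.png

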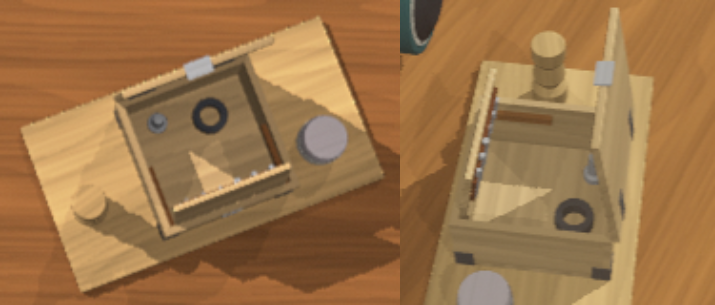

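The crop shows both joints up: the flap at (230,190) and the lid at (195,70). The baluster is on the chest's left and the tin on its right. Chest yaw is about 21.9°. Next I'll find the chest's edges in its own frame.

```bash
cat >> h.py <<'E'
YAW=np.radians(21.9);EX=np.array([np.cos(YAW),np.sin(YAW)]);EY=np.array([-np.sin(YAW),np.cos(YAW)])
E
python3 - <<'E'
from h import *
for nm in("top0","scene0"):
    p=np.load(nm+".npy").reshape(-1,3);p=p[~np.isnan(p[:,0])]
    q=np.c_[p[:,:2]@EX,p[:,:2]@EY,p[:,2]]
    q=q[(q[:,0]>.3)&(q[:,0]<.65)&(q[:,1]>-.52)&(q[:,1]<.02)]
    for k,a,b,x0,x1,y0,y1 in(("lid",.305,.33,.45,.6,-.4,-.1),("flap",.185,.21,.34,.42,-.4,-.1),("rimR",.112,.13,.38,.5,-.365,-.3),("rimL",.112,.13,.38,.5,-.2,-.1),("rimN",.112,.13,.33,.37,-.34,-.2),("all",.112,.13,.3,.6,-.35,-.15),("slab",.012,.03,.3,.62,-.52,.02)):
        s=q[(q[:,2]>a)&(q[:,2]<b)&(q[:,0]>x0)&(q[:,0]<x1)&(q[:,1]>y0)&(q[:,1]<y1)]
        if len(s)>8: print(nm,k,len(s),"ex",np.percentile(s[:,0],[2,50,98]).round(3),"ey",np.percentile(s[:,1],[2,50,98]).round(3),"z",np.percentile(s[:,2],[2,50,98]).round(3))
    # lid inner/outer lean and flap lean from face points
    for k,x0,x1,a,b in(("lid",.46,.58,.14,.33),("flap",.34,.4,.13,.215)):
        s=q[(q[:,0]>x0)&(q[:,0]<x1)&(q[:,1]>-.32)&(q[:,1]<-.2)&(q[:,2]>a)&(q[:,2]<b)]
        for z in np.arange(a,b,.02):
            t=s[abs(s[:,2]-z)<.005]
            if len(t)>3: print("  ",k,z.round(3),np.percentile(t[:,0],[5,50,95]).round(3),len(t))
E
```

```text
top0 lid 424 ex [0.511 0.52  0.528] ey [-0.357 -0.262 -0.167] z [0.31  0.316 0.323]
top0 flap 294 ex [0.366 0.371 0.378] ey [-0.34  -0.263 -0.182] z [0.185 0.199 0.206]
top0 rimR 172 ex [0.383 0.441 0.498] ey [-0.362 -0.357 -0.351] z [0.113 0.117 0.125]
top0 rimL 166 ex [0.382 0.439 0.498] ey [-0.172 -0.167 -0.162] z [0.112 0.118 0.124]
top0 rimN 244 ex [0.345 0.352 0.358] ey [-0.337 -0.265 -0.202] z [0.112 0.119 0.128]
top0 all 794 ex [0.345 0.412 0.544] ey [-0.343 -0.212 -0.163] z [0.112 0.118 0.128]
top0 slab 9742 ex [0.318 0.446 0.569] ey [-0.495 -0.238 -0.029] z [0.012 0.019 0.029]
   lid 0.32 [0.511 0.52  0.527] 202
   flap 0.13 [0.357 0.358 0.359] 16
   flap 0.15 [0.36  0.361 0.362] 37
   flap 0.17 [0.363 0.364 0.379] 47
   flap 0.19 [0.366 0.367 0.379] 49
   flap 0.21 [0.369 0.372 0.376] 16
scene0 lid 484 ex [0.51  0.521 0.528] ey [-0.362 -0.272 -0.169] z [0.306 0.316 0.32 ]
scene0 flap 239 ex [0.368 0.373 0.377] ey [-0.345 -0.274 -0.185] z [0.187 0.2   0.203]
scene0 rimR 239 ex [0.384 0.441 0.497] ey [-0.363 -0.358 -0.351] z [0.113 0.117 0.121]
scene0 rimL 229 ex [0.383 0.433 0.497] ey [-0.174 -0.168 -0.101] z [0.113 0.117 0.128]
scene0 rimN 139 ex [0.344 0.348 0.353] ey [-0.338 -0.284 -0.205] z [0.113 0.117 0.121]
scene0 all 474 ex [0.344 0.393 0.554] ey [-0.348 -0.178 -0.162] z [0.113 0.117 0.128]
scene0 slab 9588 ex [0.318 0.454 0.571] ey [-0.5   -0.372 -0.036] z [0.013 0.018 0.029]
   lid 0.14 [0.55  0.551 0.552] 14
   lid 0.16 [0.547 0.548 0.549] 31
   lid 0.18 [0.544 0.545 0.546] 32
   lid 0.2 [0.541 0.542 0.543] 29
   lid 0.22 [0.538 0.539 0.54 ] 36
   lid 0.24 [0.535 0.536 0.537] 32
   lid 0.26 [0.533 0.534 0.535] 39
   lid 0.28 [0.53  0.531 0.531] 35
   lid 0.3 [0.527 0.528 0.528] 25
   lid 0.32 [0.511 0.521 0.527] 219
   flap 0.15 [0.375 0.377 0.379] 16
   flap 0.17 [0.373 0.377 0.38 ] 81
   flap 0.19 [0.374 0.375 0.375] 8
```

apply_moves:
  grip: 0
  rows:
    - [0, 0, 0.045, 0, 0, 0]
    - [0, 0, 0.09, 0, 0, 0]
    - [0.013, 0.05, 0.1, 0, 0, 0]
    - [0.026, 0.1, 0.1, 0, 0, 0]
    - [0.04, 0.15, 0.1, 0, 0, 0]
    - [0.053, 0.2, 0.1, 0, 0, 0]
    - [0.066, 0.25, 0.1, 0, 0, 0]
    - [0.08, 0.3, 0.1, 0, 0, 0]

```text
time: 1.1
ee_pos: [0.324, -0.3277, 0.3156]
eef_rot: [-3.141, -0.0, 0.369]
contact_force: [0.2, -0.4, 0.8]
width: 0.0177
grasp_force: 0.0
```

apply_moves:
  rows:
    - [0.013, 0.05, 0, 0, 0, 0]
    - [0.026, 0.1, 0, 0, 0, 0]
    - [0.04, 0.15, 0, 0, 0, 0]
    - [0.052, 0.197, 0, 0, 0, 0]
    - [0.052, 0.197, -0.05, 0, 0, 0]
    - [0.052, 0.197, -0.1, 0, 0, 0]
    - [0.052, 0.197, -0.11, 0, 0, 0]
    - [0.052, 0.197, -0.11, 0, 0, 0]

```text
time: 2.1
ee_pos: [0.376, -0.1325, 0.2068]
eef_rot: [3.141, -0.0, 0.37]
contact_force: [-1.0, 1.1, 0.7]
width: 0.0005
grasp_force: 0.0
```

apply_moves:
  rows:
    - [0.028, 0.011, 0, 0, 0, 0]
    - [0.046, 0.019, 0, 0, 0, 0]
    - [0.053, 0.021, 0, 0, 0, 0]
    - [0.061, 0.025, -0.002, 0, 0, 0]
    - [0.068, 0.027, -0.005, 0, 0, 0]
    - [0.074, 0.03, -0.008, 0, 0, 0]
    - [0.081, 0.032, -0.012, 0, 0, 0]
    - [0.081, 0.032, -0.012, 0, 0, 0]

```text
time: 3.1
ee_pos: [0.4581, -0.0996, 0.1951]
eef_rot: [-3.141, -0.003, 0.37]
contact_force: [1.7, 7.2, 11.8]
width: 0.0003
grasp_force: 6.3
```

```bash
python3 - <<'E'
from h import *
s=env.snapshot("scene");im=s["img"][130:330,180:400];cv2.imwrite("pics/d.png",cv2.resize(im,(660,600)))
E
```

```text
(no output)
```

View pics/d.png

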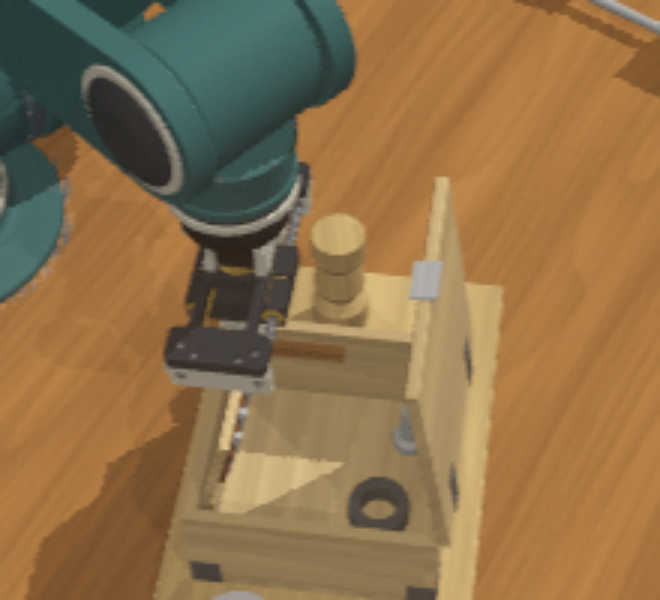

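The flap edge at about (232,430) has begun to tilt inward under the gripper; the lid and the contents are untouched. The force has an odd upward part, so I'll check it.

```bash
python3 - <<'E'
from h import *
o=env.get_obs();print(o["time"],o["ee_pos"],o["contact_force"],o["wrist_torque"])
for n in("scene","top"):
    p=cloud(env.snapshot(n)).reshape(-1,3);p=p[~np.isnan(p[:,0])]
    q=np.c_[p[:,:2]@EX,p[:,:2]@EY,p[:,2]]
    for y0,y1 in((-.345,-.31),(-.22,-.18)):
        s=q[(q[:,0]>.34)&(q[:,0]<.48)&(q[:,1]>y0)&(q[:,1]<y1)]
        for z in np.arange(.125,.215,.01):
            t=s[abs(s[:,2]-z)<.005]
            if len(t)>3: print(n,y0,z.round(3),np.percentile(t[:,0],[5,50,95]).round(3),len(t))
E
```

```text
3.15 [ 0.45796624 -0.09961177  0.19514531] [ 1.5723969   7.24992041 11.49387027] [ 1.38969056 -0.21752634 -0.04980235]
scene -0.345 0.125 [0.348 0.357 0.367] 13
scene -0.345 0.135 [0.361 0.368 0.376] 14
scene -0.345 0.145 [0.362 0.372 0.377] 20
scene -0.345 0.155 [0.365 0.368 0.379] 9
scene -0.345 0.165 [0.367 0.378 0.384] 12
scene -0.345 0.175 [0.37  0.38  0.385] 28
scene -0.345 0.185 [0.372 0.377 0.387] 13
scene -0.345 0.195 [0.377 0.38  0.384] 46
scene -0.345 0.205 [0.377 0.378 0.384] 7
top -0.22 0.125 [0.346 0.353 0.359] 17
```

```bash
python3 - <<'E'
from h import *
a=env.snapshot("wrist")["img"];b=env.snapshot("scene")["img"][215:305,225:325]; c=env.snapshot("top")["img"][190:290,300:420]
cv2.imwrite("pics/e.png",np.vstack([cv2.resize(a,(400,300)),np.zeros((0,400,3),np.uint8)]) if 0 else np.hstack([cv2.resize(a,(400,360)),cv2.resize(b,(400,360),interpolation=cv2.INTER_CUBIC)]))
o=env.get_obs();print(o["qpos"],o["joint_efforts"],o["contact_force"])
E
```

```text
[-2.70080829e-01 -3.42989610e-01  1.89570187e+00  1.84805206e-03
  1.58649736e+00  9.30493733e-01] [-3.60856600e+00 -2.84362578e+01 -5.53418469e+01 -2.24953271e+00
 -2.23835288e-01 -4.97569051e-02] [ 2.57125535  7.69193723 11.50475338]
```

View pics/e.png

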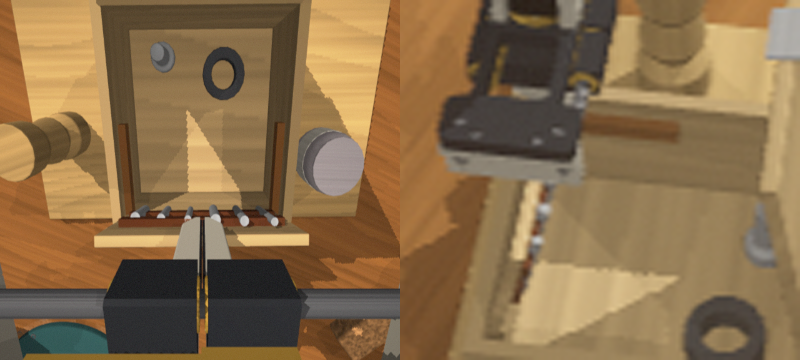

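The wrist view shows the fingertips at about (205,220) overlapping the flap edge (y≈237), beside the hex keys. That doesn't fit with the tips being behind the face, so I'll check the geometry with the wrist depth.

```bash
python3 - <<'E'
from h import *
from scipy.spatial.transform import Rotation as Ro
o=env.get_obs();s=env.snapshot("wrist")
T=np.array(s["tool_from_camera"]);K=np.array(s["camera_matrix"]);z=s["z_map"]
R=Ro.from_euler("xyz",o["eef_rot"]).as_matrix();p0=np.array(o["ee_pos"])
v,u=np.mgrid[:480,:640]
c=np.dstack([(u-K[0,2])*z/K[0,0],(v-K[1,2])*z/K[1,1],z])
t=c@T[:3,:3].T+T[:3,3]; w=t@R.T+p0
print("cam in tool",T[:3,3].round(3),"cam world",(R@T[:3,3]+p0).round(3))
q=np.dstack([w[...,:2]@EX,w[...,:2]@EY,w[...,2]])
print("finger col, tool coords, and chest ex/ey/z")
for vv in range(280,345,5): print(vv,[(uu,t[vv,uu].round(3).tolist(),q[vv,uu].round(3).tolist()) for uu in (312,)], "flap200:",q[vv,200].round(3).tolist(),"flap450",q[vv,450].round(3).tolist())
Ti=np.linalg.inv(T)
for P in([0,0,.019],[0.0075,0,.019],[-.0075,0,.019]):
    k=K@(Ti[:3,:3]@np.array(P)+Ti[:3,3]);print(P,(k[:2]/k[2]).round(1),k[2].round(3))
E
```

```text
cam in tool [ 0.084  0.    -0.169] cam world [ 0.536 -0.07   0.364]
finger col, tool coords, and chest ex/ey/z
280 [(312, [-0.014, -0.007, 0.063], [0.374, -0.256, 0.132])] flap200: [0.362, -0.173, 0.101] flap450 [0.364, -0.353, 0.111]
285 [(312, [-0.012, -0.007, 0.052], [0.375, -0.256, 0.143])] flap200: [0.359, -0.173, 0.103] flap450 [0.361, -0.353, 0.112]
290 [(312, [0.009, -0.005, -0.004], [0.397, -0.258, 0.199])] flap200: [0.383, -0.194, 0.165] flap450 [0.384, -0.332, 0.171]
295 [(312, [0.009, -0.005, -0.008], [0.397, -0.259, 0.203])] flap200: [0.382, -0.196, 0.171] flap450 [0.381, -0.333, 0.171]
300 [(312, [0.009, -0.005, -0.014], [0.397, -0.259, 0.209])] flap200: [0.38, -0.196, 0.173] flap450 [0.378, -0.333, 0.172]
305 [(312, [0.01, -0.005, -0.02], [0.397, -0.259, 0.215])] flap200: [0.379, -0.198, 0.177] flap450 [0.38, -0.329, 0.182]
310 [(312, [0.009, -0.004, -0.023], [0.397, -0.259, 0.218])] flap200: [0.382, -0.202, 0.189] flap450 [0.382, -0.326, 0.192]
315 [(312, [0.009, -0.004, -0.028], [0.397, -0.259, 0.223])] flap200: [0.384, -0.204, 0.197] flap450 [0.383, -0.324, 0.199]
320 [(312, [0.01, -0.004, -0.033], [0.397, -0.259, 0.228])] flap200: [0.382, -0.204, 0.198] flap450 [0.38, -0.324, 0.198]
325 [(312, [0.01, -0.004, -0.036], [0.397, -0.259, 0.232])] flap200: [0.379, -0.204, 0.198] flap450 [0.378, -0.324, 0.199]
330 [(312, [0.009, -0.004, -0.039], [0.396, -0.259, 0.234])] flap200: [0.263, -0.131, 0.0] flap450 [0.26, -0.396, 0.0]
335 [(312, [0.009, -0.004, -0.043], [0.396, -0.259, 0.238])] flap200: [0.257, -0.13, -0.0] flap450 [0.254, -0.396, 0.001]
340 [(312, [0.01, -0.004, -0.047], [0.397, -0.26, 0.242])] flap200: [0.251, -0.13, 0.0] flap450 [0.247, -0.397, -0.0]
[0, 0, 0.019] [322.8 288.4] 0.205
[0.0075, 0, 0.019] [322.8 275.2] 0.202
[-0.0075, 0, 0.019] [322.8 301.3] 0.207
```

The wrist depth puts the closed tips at about the TCP's height, not 19 mm ahead of it. They are resting on the flap's top edge at z 0.198, with the flap at about 1.28 rad. I'll lift, back off and come in lower.

apply_moves:
  rows:
    - [0, 0, 0.02, 0, 0, 0]
    - [0, 0, 0.035, 0, 0, 0]
    - [-0.027, -0.011, 0.035, 0, 0, 0]
    - [-0.06, -0.024, 0.035, 0, 0, 0]
    - [-0.06, -0.024, 0.035, 0, 0, 0]
    - [-0.06, -0.024, 0, 0, 0, 0]
    - [-0.06, -0.024, -0.02, 0, 0, 0]
    - [-0.06, -0.024, -0.02, 0, 0, 0]

```text
time: 4.45
ee_pos: [0.3968, -0.1241, 0.1729]
eef_rot: [-3.14, 0.002, 0.37]
contact_force: [0.2, 0.4, -0.2]
width: 0.0003
grasp_force: 0.0
```

```bash
cat >> h.py <<'E'
from scipy.spatial.transform import Rotation as Ro
def wrist():
    o=env.get_obs();s=env.snapshot("wrist")
    T=np.array(s["tool_from_camera"]);K=np.array(s["camera_matrix"]);z=s["z_map"]
    R=Ro.from_euler("xyz",o["eef_rot"]).as_matrix();p0=np.array(o["ee_pos"])
    v,u=np.mgrid[:480,:640]
    c=np.dstack([(u-K[0,2])*z/K[0,0],(v-K[1,2])*z/K[1,1],z])
    t=c@T[:3,:3].T+T[:3,3]; w=t@R.T+p0; w[z==0]=np.nan
    return o,s["img"],t,np.dstack([w[...,:2]@EX,w[...,:2]@EY,w[...,2]])
E
python3 - <<'E'
from h import *
o,im,t,q=wrist();print(o["contact_force"],o["ee_pos"])
m=(abs(t[...,0])<.03)&(abs(t[...,1])<.03)&(t[...,2]>-.06)&(t[...,2]<.03)
print("finger tool",np.nanpercentile(t[m],[1,50,99],axis=0).round(3))
f=(q[...,0]>.34)&(q[...,0]<.42)&(q[...,1]>-.34)&(q[...,1]<-.19)&(q[...,2]>.185)&(q[...,2]<.215)&~m
print("flap top",f.sum(),np.nanpercentile(q[f],[2,50,98],axis=0).round(3))
E
```

```text
[ 0.20649231  0.36303181 -0.20172438] [ 0.3967566  -0.12410925  0.17286865]
finger tool [[ 0.002 -0.015 -0.058]
 [ 0.009  0.001 -0.034]
 [ 0.01   0.016 -0.004]]
flap top 8988 [[ 0.374 -0.337  0.191]
 [ 0.38  -0.265  0.198]
 [ 0.384 -0.193  0.2  ]]
```

apply_moves:
  rows:
    - [0.028, 0.011, 0, 0, 0, 0]
    - [0.036, 0.0145, -0.003, 0, 0, 0]
    - [0.0435, 0.0175, -0.006, 0, 0, 0]
    - [0.05, 0.02, -0.01, 0, 0, 0]
    - [0.0545, 0.022, -0.014, 0, 0, 0]
    - [0.0585, 0.0235, -0.018, 0, 0, 0]
    - [0.066, 0.0265, -0.027, 0, 0, 0]
    - [0.066, 0.0265, -0.027, 0, 0, 0]

```text
time: 5.5
ee_pos: [0.4629, -0.0976, 0.1458]
eef_rot: [-3.141, 0.001, 0.37]
contact_force: [-0.2, 1.2, 0.1]
width: 0.0005
grasp_force: 0.0
```

```bash
python3 - <<'E'
from h import *
o,im,t,q=wrist();print(o["contact_force"],o["ee_pos"])
for u in (220,420):
  print([q[v,u].round(3).tolist() for v in range(200,340,10)])
E
```

```text
[-0.20920456  1.22871559  0.14311324] [ 0.46292577 -0.09760337  0.14576471]
[[0.422, -0.186, 0.027], [0.414, -0.185, 0.028], [0.406, -0.184, 0.027], [0.398, -0.184, 0.027], [0.431, -0.221, 0.161], [0.428, -0.222, 0.165], [0.423, -0.221, 0.163], [0.417, -0.219, 0.159], [0.41, -0.217, 0.154], [0.402, -0.215, 0.148], [0.394, -0.213, 0.141], [0.385, -0.21, 0.134], [0.375, -0.207, 0.127], [0.364, -0.204, 0.119]]
[[0.42, -0.336, 0.027], [0.412, -0.337, 0.027], [0.405, -0.337, 0.028], [0.396, -0.338, 0.027], [0.43, -0.304, 0.161], [0.427, -0.303, 0.166], [0.422, -0.304, 0.164], [0.415, -0.306, 0.158], [0.408, -0.307, 0.153], [0.4, -0.31, 0.146], [0.392, -0.312, 0.14], [0.383, -0.314, 0.134], [0.374, -0.316, 0.127], [0.362, -0.319, 0.117]]
```

apply_moves:
  rows:
    - [0.003, 0.001, -0.005, 0, 0, 0]
    - [0.0055, 0.002, -0.0105, 0, 0, 0]
    - [0.007, 0.003, -0.016, 0, 0, 0]
    - [0.0085, 0.0035, -0.022, 0, 0, 0]
    - [0.01, 0.004, -0.028, 0, 0, 0]
    - [0.01, 0.004, -0.034, 0, 0, 0]
    - [0.01, 0.004, -0.037, 0, 0, 0]
    - [0.01, 0.004, -0.037, 0, 0, 0]

```text
time: 6.55
ee_pos: [0.4728, -0.0939, 0.1096]
eef_rot: [-3.141, 0.0, 0.37]
contact_force: [-0.4, 0.7, -0.6]
width: 0.0004
grasp_force: 0.0
```

```bash
python3 - <<'E'
from h import *
o,im,t,q=wrist();print(o["contact_force"],o["ee_pos"])
for u in (220,420):
  print([q[v,u].round(3).tolist() for v in range(200,340,10)])
E
```

```text
[-0.37714957  0.70287867 -0.60502255] [ 0.47276478 -0.09389448  0.10955995]
[[0.439, -0.196, 0.026], [0.433, -0.195, 0.026], [0.445, -0.217, 0.106], [0.442, -0.218, 0.112], [0.437, -0.217, 0.111], [0.433, -0.217, 0.112], [0.429, -0.217, 0.114], [0.423, -0.216, 0.111], [0.418, -0.216, 0.112], [0.413, -0.215, 0.112], [0.408, -0.215, 0.112], [0.403, -0.215, 0.112], [0.397, -0.214, 0.112], [0.391, -0.213, 0.111]]
[[0.437, -0.328, 0.026], [0.431, -0.328, 0.027], [0.445, -0.308, 0.11], [0.441, -0.308, 0.111], [0.436, -0.308, 0.112], [0.431, -0.308, 0.111], [0.427, -0.308, 0.112], [0.422, -0.308, 0.112], [0.417, -0.309, 0.112], [0.412, -0.309, 0.112], [0.407, -0.31, 0.112], [0.402, -0.31, 0.112], [0.396, -0.31, 0.111], [0.391, -0.31, 0.112]]
```

The flap lies level at z≈0.112. I'll press a little further to feel the stop, then lift.

apply_moves:
  rows:
    - [0, 0, -0.002, 0, 0, 0]
    - [0, 0, -0.004, 0, 0, 0]
    - [0, 0, -0.005, 0, 0, 0]
    - [0, 0, -0.006, 0, 0, 0]
    - [0, 0, -0.006, 0, 0, 0]
    - [0, 0, -0.006, 0, 0, 0]
    - [0, 0, -0.006, 0, 0, 0]
    - [0, 0, -0.006, 0, 0, 0]

```text
time: 7.6
ee_pos: [0.4733, -0.094, 0.1077]
eef_rot: [3.14, -0.002, 0.37]
contact_force: [-19.4, 4.8, 40.6]
width: 0.0006
grasp_force: 20.5
```

apply_moves:
  rows:
    - [0, 0, 0.03, 0, 0, 0]
    - [0, 0, 0.08, 0, 0, 0]
    - [0, 0, 0.14, 0, 0, 0]
    - [0, 0, 0.2, 0, 0, 0]
    - [0, 0, 0.26, 0, 0, 0]
    - [0, 0, 0.28, 0, 0, 0]
    - [0, 0, 0.28, 0, 0, 0]
    - [0, 0, 0.28, 0, 0, 0]

```text
time: 8.6
ee_pos: [0.4728, -0.0939, 0.3823]
eef_rot: [-3.141, 0.001, 0.37]
contact_force: [-0.1, -0.3, -0.1]
width: 0.0002
grasp_force: 0.0
```

```bash
python3 - <<'E'
from h import *
o,im,t,q=wrist();print(o["contact_force"],o["ee_pos"])
m=(q[...,2]>.1)&(q[...,2]<.135)&(q[...,0]<.45)&(q[...,0]>.36)&(q[...,1]>-.34)&(q[...,1]<-.185);print("flap z",np.percentile(q[m],[2,50,98],axis=0).round(3))
m=(q[...,2]>.3)&(q[...,2]<.34)&(q[...,0]>.48)&(q[...,0]<.56);print("lid",m.sum(),np.percentile(q[m],[2,50,98],axis=0).round(3) if m.any() else 0)
E
```

```text
[-0.06388958 -0.27744708 -0.09855867] [ 0.47284563 -0.09386115  0.38231281]
flap z [[ 0.362 -0.337  0.109]
 [ 0.405 -0.262  0.111]
 [ 0.444 -0.188  0.113]]
lid 8287 [[ 0.51  -0.358  0.314]
 [ 0.52  -0.263  0.316]
 [ 0.527 -0.169  0.32 ]]
```

apply_moves:
  rows:
    - [0.045, 0.018, 0, 0, 0, 0]
    - [0.09, 0.036, 0, 0, 0, 0]
    - [0.135, 0.054, 0, 0, 0, 0]
    - [0.182, 0.073, 0, 0, 0, 0]
    - [0.182, 0.073, 0, 0, 0, 0]
    - [0.182, 0.073, -0.05, 0, 0, 0]
    - [0.182, 0.073, -0.1, 0, 0, 0]
    - [0.182, 0.073, -0.104, 0, 0, 0]

```text
time: 9.65
ee_pos: [0.6532, -0.0211, 0.2759]
eef_rot: [-3.139, 0.006, 0.37]
contact_force: [0.3, -0.7, 0.4]
width: 0.0004
grasp_force: 0.0
```

apply_moves:
  rows:
    - [-0.037, -0.015, 0, 0, 0, 0]
    - [-0.051, -0.0205, 0, 0, 0, 0]
    - [-0.0565, -0.023, 0, 0, 0, 0]
    - [-0.0665, -0.0265, -0.0015, 0, 0, 0]
    - [-0.076, -0.0305, -0.003, 0, 0, 0]
    - [-0.087, -0.035, -0.006, 0, 0, 0]
    - [-0.098, -0.0395, -0.0095, 0, 0, 0]
    - [-0.098, -0.0395, -0.0095, 0, 0, 0]

```text
time: 10.65
ee_pos: [0.5561, -0.0607, 0.2699]
eef_rot: [-3.141, 0.001, 0.369]
contact_force: [-0.4, 0.0, -0.8]
width: 0.0004
grasp_force: 0.0
```

```bash
python3 - <<'E'
from h import *
o,im,t,q=wrist();print(o["contact_force"],o["ee_pos"])
s=env.snapshot("scene");cv2.imwrite("pics/f.png",cv2.resize(s["img"][100:330,180:420],(640,600)))
p=cloud(s).reshape(-1,3);p=p[~np.isnan(p[:,0])];g=np.c_[p[:,:2]@EX,p[:,:2]@EY,p[:,2]]
for z in np.arange(.14,.33,.02):
    k=g[(abs(g[:,2]-z)<.005)&(g[:,1]<-.33)&(g[:,1]>-.36)&(g[:,0]>.4)&(g[:,0]<.57)]
    if len(k):print(z.round(2),np.percentile(k[:,0],[5,95]).round(3),len(k))
E
```

```text
[-0.42839001  0.01183107 -0.77506915] [ 0.55605779 -0.06073204  0.26990491]
0.14 [0.542 0.547] 31
0.16 [0.533 0.538] 26
0.18 [0.523 0.528] 23
0.2 [0.515 0.519] 25
0.22 [0.505 0.51 ] 29
0.24 [0.495 0.5  ] 29
0.26 [0.486 0.491] 34
0.28 [0.476 0.482] 36
0.3 [0.462 0.472] 71
```

View pics/f.png

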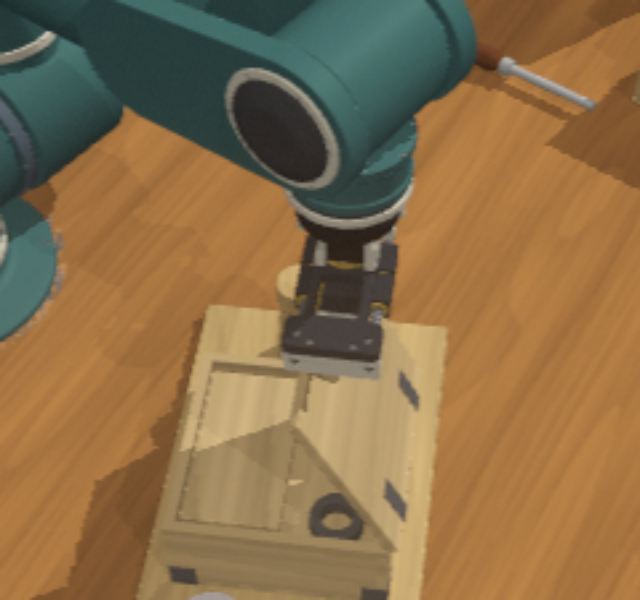

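The lid is at about 1.13 rad, as planned, and the flap lies flat at (240,445). I'll continue along the arc.

apply_moves:
  rows:
    - [-0.0205, -0.008, -0.0105, 0, 0, 0]
    - [-0.0335, -0.0135, -0.019, 0, 0, 0]
    - [-0.0455, -0.0185, -0.029, 0, 0, 0]
    - [-0.0565, -0.023, -0.0405, 0, 0, 0]
    - [-0.0665, -0.0265, -0.0525, 0, 0, 0]
    - [-0.0745, -0.03, -0.066, 0, 0, 0]
    - [-0.082, -0.033, -0.08, 0, 0, 0]
    - [-0.082, -0.033, -0.08, 0, 0, 0]

```text
time: 11.75
ee_pos: [0.4742, -0.0935, 0.189]
eef_rot: [-3.141, 0.002, 0.369]
contact_force: [-0.3, 1.0, 0.4]
width: 0.0007
grasp_force: 0.0
```

apply_moves:
  rows:
    - [-0.006, -0.0025, -0.015, 0, 0, 0]
    - [-0.0085, -0.0035, -0.023, 0, 0, 0]
    - [-0.0105, -0.0045, -0.0305, 0, 0, 0]
    - [-0.0125, -0.005, -0.0385, 0, 0, 0]
    - [-0.014, -0.0055, -0.0465, 0, 0, 0]
    - [-0.0145, -0.006, -0.055, 0, 0, 0]
    - [-0.015, -0.006, -0.0615, 0, 0, 0]
    - [-0.015, -0.006, -0.0615, 0, 0, 0]

```text
time: 12.75
ee_pos: [0.4598, -0.0993, 0.1282]
eef_rot: [-3.141, 0.001, 0.37]
contact_force: [-0.3, -0.1, -0.4]
width: 0.0007
grasp_force: 0.0
```

```bash
cat > lid.py <<'E'
from h import *
o,im,t,q=wrist();print(o["contact_force"],o["ee_pos"])
m=(q[...,2]>.1)&(q[...,2]<.2)&(q[...,0]<.54)&(q[...,0]>.35)&(q[...,1]>-.35)&(q[...,1]<-.175)&~((abs(t[...,1])<.03)&(t[...,2]<.03)&(abs(t[...,0])<.03))
g=q[m]
for a in np.arange(.35,.54,.03):
    k=g[(g[:,0]>a)&(g[:,0]<a+.03)]
    if len(k)>20: print(a.round(2),np.percentile(k[:,2],[5,50,95]).round(4),len(k))
E
python3 lid.py
```

```text
[-0.31422115 -0.12289785 -0.37315538] [ 0.45976056 -0.099254    0.12819438]
0.35 [0.1295 0.1304 0.1314] 7409
0.38 [0.129 0.13  0.131] 14100
0.41 [0.1284 0.1295 0.1305] 22192
0.44 [0.1279 0.129  0.1301] 28810
0.47 [0.1273 0.1285 0.1296] 33820
0.5 [0.127  0.1283 0.1299] 23554
```

apply_moves:
  rows:
    - [0, 0, -0.002, 0, 0, 0]
    - [0, 0, -0.003, 0, 0, 0]
    - [0, 0, -0.004, 0, 0, 0]
    - [0, 0, -0.005, 0, 0, 0]
    - [0, 0, -0.005, 0, 0, 0]
    - [0, 0, -0.005, 0, 0, 0]
    - [0, 0, -0.005, 0, 0, 0]
    - [0, 0, -0.005, 0, 0, 0]

```text
time: 13.8
ee_pos: [0.46, -0.0994, 0.1246]
eef_rot: [3.141, -0.0, 0.37]
contact_force: [-4.4, 1.2, 8.2]
width: 0.0006
grasp_force: 4.6
```

apply_moves:
  rows:
    - [0, 0, -0.001, 0, 0, 0]
    - [0, 0, -0.002, 0, 0, 0]
    - [0, 0, -0.002, 0, 0, 0]
    - [0, 0, -0.002, 0, 0, 0]
    - [0, 0, 0.01, 0, 0, 0]
    - [0, 0, 0.05, 0, 0, 0]
    - [0, 0, 0.11, 0, 0, 0]
    - [0, 0, 0.15, 0, 0, 0]

```text
time: 14.8
ee_pos: [0.4601, -0.0994, 0.2766]
eef_rot: [3.14, -0.002, 0.37]
contact_force: [-0.1, 0.0, -0.0]
width: 0.0008
grasp_force: 0.0
```

apply_moves:
  rows:
    - [0, 0, 0.02, 0, 0, 0]
    - [0, 0, 0.03, 0, 0, 0]
    - [0, 0, 0.03, 0, 0, 0]
    - [0, 0, 0.03, 0, 0, 0]
    - [0, 0, 0.03, 0, 0, 0]
    - [0, 0, 0.03, 0, 0, 0]
    - [0, 0, 0.03, 0, 0, 0]
    - [0, 0, 0.03, 0, 0, 0]

```text
time: 15.8
ee_pos: [0.46, -0.0994, 0.3038]
eef_rot: [-3.142, -0.0, 0.37]
contact_force: [-0.2, -0.9, 0.5]
width: 0.0005
grasp_force: 0.0
```

```bash
python3 lid.py; python3 -c "
from h import *
cv2.imwrite('pics/g.png',env.snapshot('scene')['img'])"
```

```text
[-0.1583612  -0.86064314  0.52113491] [ 0.45995711 -0.09936806  0.30380399]
0.35 [0.1263 0.1275 0.1287] 5703
0.38 [0.1263 0.1275 0.1287] 6138
0.41 [0.1263 0.1275 0.1288] 6646
0.44 [0.1263 0.1275 0.1288] 7198
0.47 [0.1263 0.1275 0.1288] 7789
0.5 [0.1264 0.1278 0.1294] 8481
0.53 [0.1263 0.1278 0.1294] 3000
```

View pics/g.png

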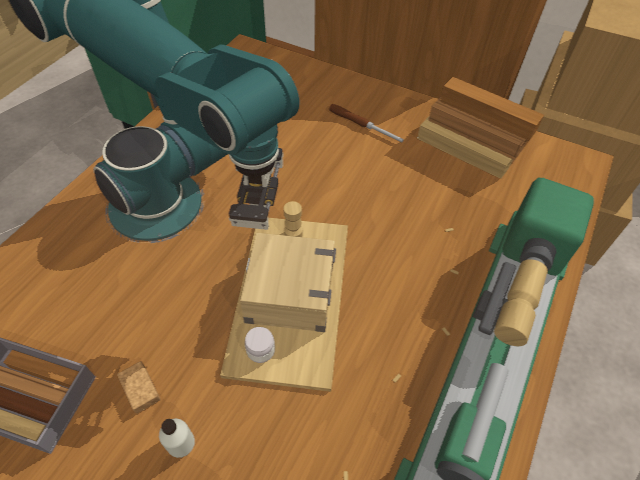

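The lid at (290,275) is level at z 0.1275 and shut. The baluster (292,218), tin (260,343), sander, bottle and gouge haven't moved, and the arm is clear.

```bash
python3 -c "
from rig import env
print(env.sign_off())"
```

```text
the job is handed in; nothing more can be done
None
```

The tool panel is folded flat, the lid is pressed fully shut on the rim, the things around the chest look unmoved, and the job was handed in at about 16 s of the 48 s allowed.

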